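# Open the insulated can whose cap may have a left-hand thread

### The arm

A 7-joint arm with a two-finger parallel gripper is mounted at the origin on the work surface. World frame = base frame: x ahead of the robot, y to its left, z up, the work surface at z = 0. Lengths are in m, angles in rad, forces in N, time in s.
With the tool pointing down it reaches from about 0.4 to 0.85 m from the base axis. Payload 10.4 kg.
Tool frame: the origin (TCP) lies at the very end of the fingers, on their centre line; the grasp point (between the pads) lies 19 mm behind it; z points along the fingers, y is the line along which they close (so a half turn about z gives the same grasp; the last joint's range is limited). The gripper opens to 87 mm and grips with 3 to 60 N. Pads are 19 mm wide; open, the fingers measure 117 mm over their backs; the gripper's body (75 mm by 190 mm) begins 51 mm behind the grasp point.
Start: joints at [1.181, 0.332, -0.065, 1.46, 0.022, 1.35, -0.088], TCP at [0.224, -0.583, 0.223] pointing down, gripper open.
Joint ranges: [-2.6, 2.6], [-0.5, 2.12], [-1.47, 1.34], [0.16, 2.42], [-1.27, 4.41], [0.06, 2.06], [-2.6, 2.6]. Speed limits (rad/s): [2.22, 2.22, 2.79, 2.79, 3.14, 3.14, 3.14].

### API

Orientations are given as a unit quaternion [x, y, z, w].
In Python, from bench import r gives the robot as it stands.
- The arm moves only by the shell command python3 -m crank 'ROWS' [FORCE]. ROWS is JSON, a list that holds one entry, the list of rows, each a list of 5 numbers: the shift along the tool's x, y, z in mm, then the turn about the tool's z in degrees, then the opening, from -1 (shut) to 1 (fully open). A call has 1 to 20 rows; each row is the pose to reach, as a shift and turn from the pose commanded when the call began, along the tool's axes at that moment; what a row does not reach only later rows make up. A row lasts 1/10 s, in which the tool goes at most 50 mm and 8.59 degrees, less where a joint would pass 70% of its speed; a pose out of reach is approached as far as the arm can. A call with a gripper value outside its range is refused whole. The fingers move at their own pace and stop on an object; FORCE is the grip in N (left out, the last holds). Time passes only in rows, so rows that repeat a pose let the fingers close. It gives the time, the measured TCP pose, the force, the opening and the grip force at its end, in the units of the state.
- r.read_state(): the state, without advancing time (a new reading comes with each control period).
- r.camera(name): name is "scene" or "side" or "wrist"; returns a dict with "image" (480x640x3 uint8, red, green, blue), "vfov" (degrees; the focal length in pixels is half the picture's height over the tangent of half this angle, whatever the lens; pixels are square), "cx", "cy" (the principal point, pixels), "k1" (the pictures are not rectified: a ray, as slopes to the right and down, at radius r is drawn at 1 + k1 r^2 times it, then the intrinsics apply), "eye" and "attitude" of the camera in the world. Camera axes: x right, y down, z forward; pixel columns grow to the right and rows downward; lengths in m; the calibration is good to about 2 mm. A picture is of the moment at which its call begins. There is no depth.
- r.close_job(): hands the job in; it is judged then, once.
The state is a dict: "time": time; "joint_positions": joint angles; "joint_vel": joint speeds; "joint_torque": joint torques, N m; "ee_pos": TCP position; "eef_rot": TCP orientation; "ft_force": force on the tool from outside, world axes, zero at the start; "torque": the same for the moment, N m; "width": finger opening in m; "grip_force": force on a finger pad.
Only numpy, scipy, OpenCV 4.12 (cv2) and the standard library are available. Lean on these libraries where they do the work, as an engineer would, in place of code of your own. Each camera call takes 0.05 s, during which the arm holds its last target. There are 200 camera calls.

### The job

Unscrew the black cap with the metal wing from the steel insulated can. Its coarse thread lets go after about a quarter turn but may be left- or right-handed, and you cannot see which: try it gently, and if it comes up against its stop, go the other way rather than wrenching the can round or away. Lift the cap straight off and finish while still holding it in the gripper, level and still, about 10 cm above the open neck; leave the can standing where it was and do not disturb the other things on the counter.

Things in the scene. Friction and masses are not known exactly. Their poses are not given: they have to be found in the camera images.
- can: squat steel insulated can, standing loose on the counter: body 140 mm across, shoulder 105 mm high, 2.3 to 3.4 kg; only the friction of its four small rubber feet (about 0.4 to 1 N m) keeps it from turning. Origin: centre of its underside, z up. Two loop handles stand out 96 mm from the axis along its +y and -y, 78 mm high. A short neck under the cap reaches 133 mm height
- can_handle (a point): middle of the can's +y loop handle, 92 mm from the can's axis and 78 mm high; shows whether the can has been turned or pushed (it must stay within 60 mm of where it was)
- cap: black screw cap, 80 mm across, 66 mm high, 120 g; origin on its axis at its underside, z up. Seated, the underside is 107 mm above the counter and its x lies along the can's x. Skirt and top disc reach 32 mm up; on top stands a flat bare-metal grip wing 60 mm long (along the cap's x), 14 mm thick (along its y), 34 mm high
- wing (a point): point inside the cap's grip wing, on the cap's axis, 55 mm above the cap's underside and 11 mm below the wing's top: the place to grip, across the wing's 14 mm thickness
- jar: glass jar with a steel lid, 68 mm across, 100 mm high, stands beside the can; bystander; origin under its centre
- spoon: wooden spoon 240 mm long, lies beside the can; bystander
- beaker: white mug 72 mm across, 85 mm high; bystander; origin under its centre
- carton: white drink carton 62 x 62 x 170 mm, upright; bystander; origin under its centre
- bowl: grey plastic bowl 180 mm across, 75 mm high; bystander; origin under its centre
- shaker: steel salt shaker 44 mm across, 82 mm high; bystander; origin under its centre
- neck (a point): can's axis at the height of the seated cap's underside (107 mm). Quarter-turn thread, level (2.5 mm play). Turned one way the cap meets a hard stop after 0.05 to 0.3 rad and then takes the can round with it; the other way it turns almost freely and, 70 to 110 degrees from its starting yaw relative to the can, lifts straight off. Before that it is locked: pulling lifts the can
Mind the look-alikes: they are no part of the job. Leave any orange or purple look-alike of the cap alone.

How it is judged:
By the outcome, as a careful person would: the job done as asked, in the order asked, and still so for the second after the job is handed in, while the arm keeps its last pose, push and grip.
It also fails if it takes over 48 s, if anything falls off the work surface, if the arm or the gripper's body presses on something with over 40 N, if the wrist force passes 120 N, or if a joint passes its speed limit or range.

## Working session

There is one attempt and no reset: what is moved stays moved. The work goes in short steps, Python scripts to look and compute and a shell command to move; the robot and the scene stay as the last step left them, time stands still between calls to the robot, and variables do not carry over. Pictures are saved under pics/ and viewed, at most 10 in all, crops included, and the job is handed in when it is done.

```bash
ls; mkdir -p pics; cat > h.py <<'E'
import numpy as np, cv2
from scipy.spatial.transform import Rotation as R
from bench import r
def att(c):
    a=np.array(c["attitude"],float)
    return a if a.shape==(3,3) else R.from_quat(a).as_matrix()
def ray(c,u,v):
    f=240/np.tan(np.radians(c["vfov"])/2)
    d=np.array([(u-c["cx"])/f,(v-c["cy"])/f]); s=d.copy()
    for _ in range(20): s=d/(1+c["k1"]*(s@s))
    w=att(c)@np.array([s[0],s[1],1.]); return np.array(c["eye"]),w
def onz(c,u,v,z):
    e,w=ray(c,u,v); return e+w*(z-e[2])/w[2]
def proj(c,p):
    f=240/np.tan(np.radians(c["vfov"])/2)
    q=att(c).T@(np.array(p)-c["eye"]); s=q[:2]/q[2]; s=s*(1+c["k1"]*(s@s))
    return s*f+[c["cx"],c["cy"]]
def snap(n,fn):
    c=r.camera(n); cv2.imwrite(fn,c["image"][:,:,::-1]); np.save(fn+".npy",c,allow_pickle=True); return c
def load(fn): return np.load(fn+".npy",allow_pickle=True).item()
E
python3 - <<'E'
from h import *
for n in ["scene","side","wrist"]:
    c=snap(n,f"pics/{n}0.png"); print(n,{k:c[k] for k in c if k!="image"})
print(r.read_state())
E
```

```text
pics
scene {'vfov': 51.32169306141557, 'cx': 320.3008000107372, 'cy': 241.02773173625016, 'k1': -0.14053910841698145, 'eye': array([ 1.36863338, -0.43903036,  1.08632938]), 'attitude': array([ 0.79283959,  0.47897269, -0.20248521, -0.31778968])}
side {'vfov': 50.86082005738433, 'cx': 322.60828331608724, 'cy': 235.47328842224996, 'k1': -0.01591499925957825, 'eye': array([ 0.3929051 , -1.13567785,  0.98242038]), 'attitude': array([ 0.89351412, -0.07097934,  0.02245595, -0.44282071])}
wrist {'vfov': 59.888756611189734, 'cx': 321.4116606322552, 'cy': 236.96703571281057, 'k1': -0.014099905403169766, 'eye': array([ 0.29282692, -0.55876807,  0.3841165 ]), 'attitude': array([ 0.81730713, -0.56080142, -0.07529721,  0.10881707])}
{'time': 0.15, 'joint_positions': array([ 1.18139133,  0.33271715, -0.06471529,  1.4607072 ,  0.02160252,
        1.34989393, -0.08848047]), 'joint_vel': array([-4.60177499e-04, -6.14112192e-04, -3.39435420e-05, -3.01007375e-03,
        1.48532780e-03, -3.50460422e-04,  4.88492211e-04]), 'joint_torque': array([ 1.13570728e-03, -6.23633552e+01,  2.51663447e-02, -3.90145504e+01,
       -6.11237157e-02,  3.71474703e-02,  1.09688131e-04]), 'ee_pos': array([ 0.22405728, -0.5831651 ,  0.22196238]), 'eef_rot': array([ 9.83224107e-01,  1.82400903e-01, -1.13601838e-04, -5.02413624e-04]), 'ft_force': array([-0.06294634, -0.38564437, -0.59292089]), 'torque': array([-0.01275322, -0.05562829, -0.03594238]), 'grip_force': 0.0, 'width': 0.08722734561454336}
```

View pics/scene0.png

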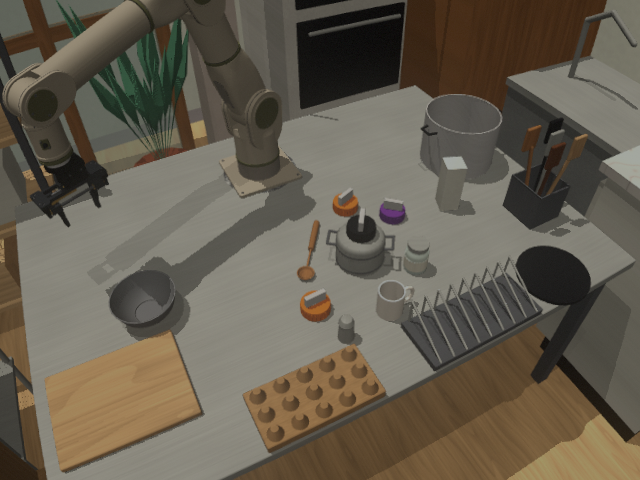

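View pics/side0.png

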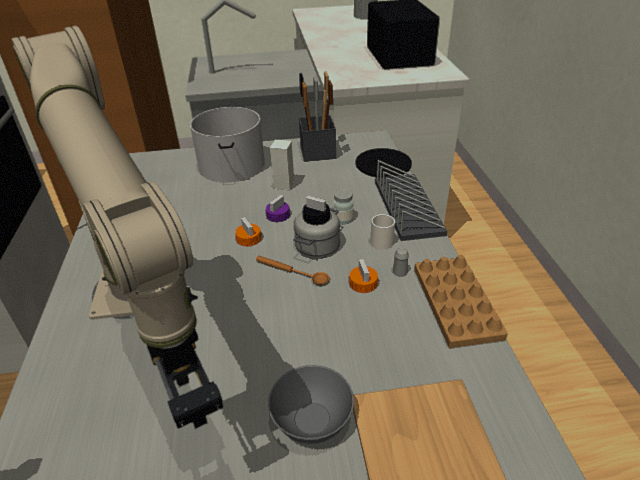

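The scene view shows the can at about (361,245), with its black cap at (361,229) and the wing at (362,219). Its handles are at (333,238) and (390,243). In the side view the wing is at (316,203). Orange and purple look-alikes, the spoon and the jar stand around it.

```bash
python3 - <<'E'
from h import *
a=load("pics/scene0.png"); b=load("pics/side0.png")
e1,w1=ray(a,362,219); e2,w2=ray(b,316,204)
s=np.linalg.lstsq(np.c_[w1,-w2],e2-e1,rcond=None)[0]; print(e1+w1*s[0],e2+w2*s[1])
print("planes",onz(a,362,219,.162),onz(b,316,204,.162))
print("handles",onz(a,331,238,.078),onz(a,391,243,.078))
print("neck? body",onz(a,361,243,.105))
i=np.hstack([cv2.resize(a["image"][170:290,300:420],(400,400),interpolation=2),cv2.resize(b["image"][170:290,255:375],(400,400),interpolation=2)])
cv2.imwrite("pics/crop0.png",i[:,:,::-1])
E
```

```text
[0.5346561  0.10226385 0.15522222] [0.53725653 0.09918816 0.15110502]
planes [0.54072685 0.09832363 0.162     ] [0.5353647  0.08300437 0.162     ]
handles [0.49149486 0.02966589 0.078     ] [0.58864833 0.1687221  0.078     ]
neck? body [0.57068234 0.08020268 0.105     ]
```

View pics/crop0.png

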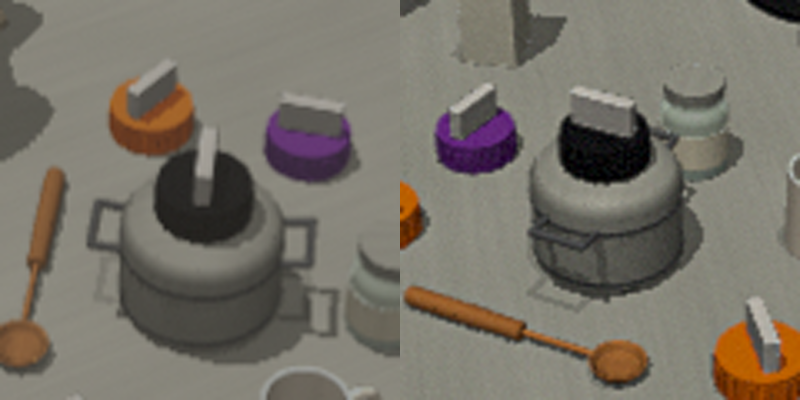

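The wing lies along about -35° and the can's handle axis along about 55°, with the centre near (0.537, 0.10). I'll go above it at z of about 0.30.

```bash
python3 -m crank '[[[0,0,-40,0,1],[30,-30,-80,-8,1],[537,-526,-80,-124,1],[537,-526,-80,-124,1],[537,-526,-80,-124,1],[537,-526,-80,-124,1],[537,-526,-80,-124,1],[537,-526,-80,-124,1],[537,-526,-80,-124,1],[537,-526,-80,-124,1],[537,-526,-80,-124,1],[537,-526,-80,-124,1],[537,-526,-80,-124,1],[537,-526,-80,-124,1],[537,-526,-80,-124,1],[537,-526,-80,-124,1],[537,-526,-80,-124,1],[537,-526,-80,-124,1],[537,-526,-80,-124,1],[537,-526,-80,-124,1]]]' 25
python3 - <<'E'
from h import *
s=r.read_state(); print(s["joint_positions"],R.from_quat(s["eef_rot"]).as_matrix())
c=snap("wrist","pics/w1.png"); print(c["eye"],proj(c,[.537,.1,.173]))
E
```

```text
time: 2.15
ee_pos: [0.5367, 0.0986, 0.3025]
eef_rot: [0.302, 0.953, -0.0, 0.0]
ft_force: [-0.1, -0.4, 0.7]
width: 0.087
grip_force: 0.0
[ 0.43301321  0.20561067 -0.80728487  1.50922633  0.14935725  1.49046241
  0.58227982] [[-8.18071681e-01  5.75116264e-01 -8.75497648e-05]
 [ 5.75116083e-01  8.18071281e-01 -9.32731310e-04]
 [-4.64806998e-04 -8.13392349e-04 -9.99999561e-01]]
[0.48021662 0.13878077 0.4647139 ] [323.11621894 222.82830981]
```

View pics/w1.png

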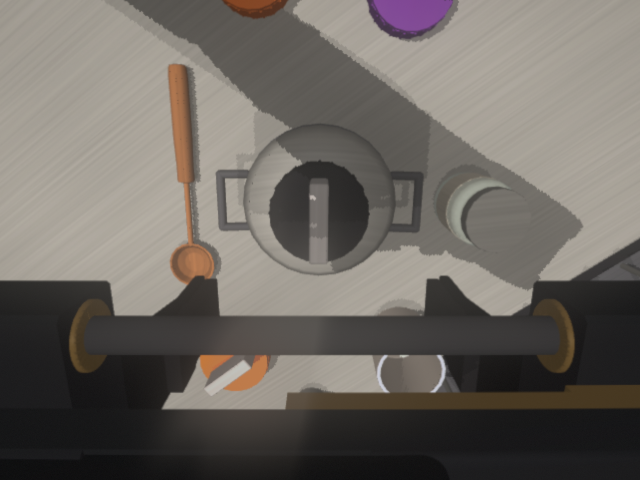

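The wrist view shows the wing's top at columns 310–328 and rows 179–264, upright in the picture. The tool yaw is therefore about right.

```bash
python3 - <<'E'
from h import *
c=load("pics/w1.png"); g=cv2.cvtColor(c["image"],cv2.COLOR_RGB2GRAY)
m=np.zeros_like(g); m[170:275,290:350]=(g[170:275,290:350]>60)*255
n,l,st,ce=cv2.connectedComponentsWithStats(m); print(st,ce)
k=l[225,318]; rect=cv2.minAreaRect(cv2.findContours((l==k).astype(np.uint8),0,1)[0][0]); print(rect)
for v in (195,225,255): x=np.where(m[v,290:350])[0]+290; print(v,x.min(),x.max(), x[(x>300)&(x<335)].mean())
s=r.read_state(); T=R.from_quat(s["eef_rot"]).as_matrix()
h=[onz(c,218,200,.078),onz(c,421,202,.078)]; print("handles",h,np.mean(h,axis=0))
for u,v in ((318.5,180),(318.5,264),(318.5,222)):
    p=onz(c,u,v,.173); print(p,T.T@(p-s["ee_pos"])*1e3)
E
```

```text
[[     0      0    640    480 303708]
 [   290    170      2      2      3]
 [   348    170      2      2      3]
 [   290    178     60     97   3486]] [[319.54143783 239.51910388]
 [290.33333333 170.33333333]
 [348.66666667 170.33333333]
 [315.88984509 237.95467585]]
((319.5, 226.0), (96.0, 59.0), 90.0)
195 308 328 318.0
225 290 328 314.5
255 290 349 317.5
handles [array([0.48068254, 0.01906776, 0.078     ]), array([0.59185955, 0.17434037, 0.078     ])] [0.53627104 0.09670407 0.078     ]
[0.50993044 0.11499975 0.173     ] [ 31.4440008   -1.90266285 129.59197895]
[0.56062811 0.0793045  0.173     ] [-30.55923592  -1.93582753 129.63766455]
[0.53459531 0.09763405 0.173     ] [  1.27908042  -1.91849765 129.61420504]
```

```bash
python3 -m crank '[[[0,-2,40,0,1],[0,-2,80,0,1],[0,-2,110,0,0.6],[0,-2,130,0,0.2],[0,-2,145,0,0],[0,-2,156,0,0],[0,-2,156,0,0],[0,-2,156,0,-1],[0,-2,156,0,-1],[0,-2,156,0,-1],[0,-2,156,0,-1],[0,-2,156,0,-1],[0,-2,156,0,-1]]]' 30
python3 -c "
from h import *
s=r.read_state();print(s['torque'],s['joint_positions'])"
```

```text
time: 3.5
ee_pos: [0.5358, 0.0984, 0.1468]
eef_rot: [0.301, 0.954, -0.0, 0.0]
ft_force: [-0.9, -0.3, 2.1]
width: 0.0138
grip_force: 30.0
[-0.05894485 -0.04199091  0.0077602 ] [ 0.40900657  0.30833278 -0.78680106  1.73954524  0.23393049  1.19020809
  0.51826416]
```

```bash
T="python3 -c \"
from h import *
s=r.read_state();q=s['eef_rot'];print('Tz',s['torque'].round(3),'yaw',np.degrees(2*np.arctan2(q[1],q[0])).round(1))\""; echo "$T" > t.sh
python3 -m crank '[[[0,0,0,-2,-1],[0,0,0,-4,-1],[0,0,0,-4,-1]]]'; sh t.sh
python3 -m crank '[[[0,0,0,-2,-1],[0,0,0,-4,-1],[0,0,0,-4,-1]]]'; sh t.sh
```

```text
time: 3.8
ee_pos: [0.5358, 0.0986, 0.1468]
eef_rot: [0.267, 0.964, 0.0, 0.0]
ft_force: [-0.4, -0.2, 1.8]
width: 0.0135
grip_force: 30.0
Tz [ 0.091 -0.13   0.019] yaw 149.1
time: 4.1
ee_pos: [0.5358, 0.0986, 0.1468]
eef_rot: [0.233, 0.972, 0.0, 0.0]
ft_force: [-0.4, -0.0, 2.0]
width: 0.0142
grip_force: 30.0
Tz [ 0.058 -0.155  0.025] yaw 153.0
```

```bash
for i in 1; do python3 -m crank '[[[0,0,0,-2,-1],[0,0,0,-4,-1],[0,0,0,-4,-1]]]'|grep -v eef; sh t.sh; done
python3 -m crank '[[[0,0,0,-2,-1],[0,0,0,-3,-1],[0,0,0,-3,-1]]]'|grep -v eef; sh t.sh
```

```text
time: 4.4
ee_pos: [0.5358, 0.0986, 0.1468]
ft_force: [-0.1, 0.5, 3.2]
width: 0.014
grip_force: 30.0
Tz [ 0.068 -0.124  0.091] yaw 157.0
time: 4.7
ee_pos: [0.5358, 0.0986, 0.1468]
ft_force: [0.3, 0.2, 4.2]
width: 0.0134
grip_force: 30.0
Tz [ 0.117 -0.192 -0.002] yaw 160.0
```

```bash
python3 -m crank '[[[0,0,0,-2,-1],[0,0,0,-4,-1],[0,0,0,-4,-1]]]'|grep -v eef; sh t.sh
python3 -m crank '[[[0,0,0,-2,-1],[0,0,0,-4,-1],[0,0,0,-4,-1]]]'|grep -v eef; sh t.sh
python3 -c "
from h import *
snap('scene','pics/scene1.png');c=snap('wrist','pics/w2.png')
a=load('pics/scene0.png');b=load('pics/scene1.png')
i=np.hstack([cv2.resize(x['image'][180:290,310:420],(400,400)) for x in (a,b)]);cv2.imwrite('pics/crop1.png',i[:,:,::-1])"
```

```text
time: 5.0
ee_pos: [0.5358, 0.0986, 0.1468]
ft_force: [-0.2, 0.1, 4.6]
width: 0.0139
grip_force: 30.0
Tz [ 0.134 -0.121  0.024] yaw 164.0
time: 5.3
ee_pos: [0.5359, 0.0985, 0.1468]
ft_force: [0.6, -0.7, 4.9]
width: 0.0137
grip_force: 30.0
Tz [ 0.078 -0.181  0.034] yaw 168.0
```

View pics/w2.png

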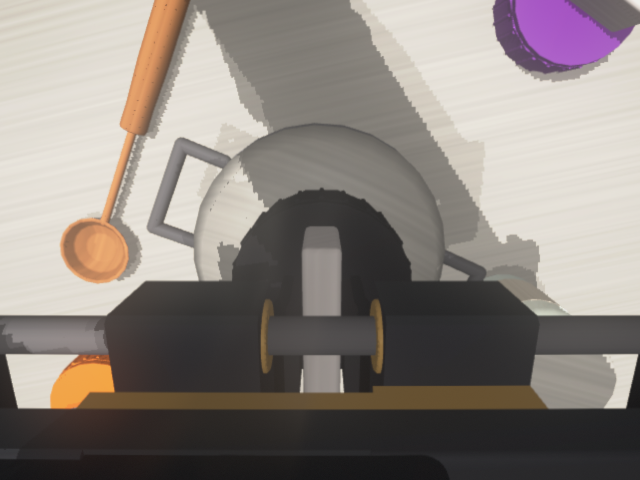

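The can's handles have turned in the view by the 23° the tool turned, so the can has stayed put. The cap therefore frees counter-clockwise, and I'll continue that way.

```bash
python3 -m crank '[[[0,0,0,-5,-1],[0,0,0,-10,-1],[0,0,0,-15,-1],[0,0,0,-20,-1],[0,0,0,-25,-1],[0,0,0,-25,-1]]]'|grep -v eef; sh t.sh
python3 -m crank '[[[0,0,0,-5,-1],[0,0,0,-10,-1],[0,0,0,-15,-1],[0,0,0,-20,-1],[0,0,0,-25,-1],[0,0,0,-25,-1]]]'|grep -v eef; sh t.sh
python3 -c "
from h import *
print(r.read_state()['joint_positions'])"
```

```text
time: 6.0
ee_pos: [0.5359, 0.0986, 0.1468]
ft_force: [-0.9, 0.3, 4.9]
width: 0.0139
grip_force: 30.0
Tz [ 0.138 -0.173  0.037] yaw 193.1
time: 6.6
ee_pos: [0.5359, 0.0986, 0.1467]
ft_force: [-0.4, 0.6, 4.7]
width: 0.0136
grip_force: 30.0
Tz [ 0.147 -0.055  0.037] yaw 218.1
[ 0.57186444  0.37722509 -1.00170081  1.73252129  0.3370502   1.21749525
  1.71839843]
```

```bash
python3 -m crank '[[[0,0,0,-5,-1],[0,0,0,-10,-1],[0,0,0,-15,-1],[0,0,0,-20,-1],[0,0,0,-20,-1]]]'|grep -v eef; sh t.sh
python3 -m crank '[[[0,0,-1,0,-1],[0,0,-2,0,-1],[0,0,-3,0,-1],[0,0,-3,0,-1]]]'|grep -v eef; sh t.sh
```

```text
time: 7.1
ee_pos: [0.5359, 0.0986, 0.1467]
ft_force: [0.5, 0.0, 6.3]
width: 0.0137
grip_force: 30.0
Tz [ 0.144 -0.075  0.071] yaw 238.1
time: 7.5
ee_pos: [0.5355, 0.0984, 0.1495]
ft_force: [-0.8, 0.5, -0.9]
width: 0.0136
grip_force: 30.0
Tz [ 0.152 -0.134 -0.033] yaw 238.0
```

```bash
python3 -m crank '[[[0,0,-1,0,-1],[0,0,-2,0,-1],[0,0,-2,0,-1]]]'|grep -v eef; sh t.sh
```

```text
time: 7.8
ee_pos: [0.5358, 0.0985, 0.1517]
ft_force: [-0.0, -0.8, -0.8]
width: 0.0136
grip_force: 30.0
Tz [ 0.143 -0.098 -0.01 ] yaw 238.0
```

```bash
python3 -m crank '[[[0,0,-4,0,-1],[0,0,-10,0,-1],[0,0,-18,0,-1],[0,0,-28,0,-1],[0,0,-38,0,-1],[0,0,-50,0,-1],[0,0,-65,0,-1],[0,0,-80,0,-1],[0,0,-92,0,-1],[0,0,-100,0,-1],[0,0,-105,0,-1],[0,0,-105,0,-1],[0,0,-105,0,-1],[0,0,-105,0,-1],[0,0,-105,0,-1]]]'; sh t.sh
python3 -c "
from h import *
b=snap('scene','pics/scene2.png');c=snap('side','pics/side2.png')
i=np.hstack([cv2.resize(b['image'][130:330,260:460],(400,400)),cv2.resize(c['image'][110:310,215:415],(400,400))]);cv2.imwrite('pics/crop2.png',i[:,:,::-1])"
```

```text
time: 9.3
ee_pos: [0.5354, 0.0985, 0.2561]
eef_rot: [-0.485, 0.875, 0.0, -0.0]
ft_force: [0.1, -0.2, -1.6]
width: 0.0138
grip_force: 30.0
Tz [ 0.115 -0.065  0.001] yaw 238.0
```

View pics/crop2.png

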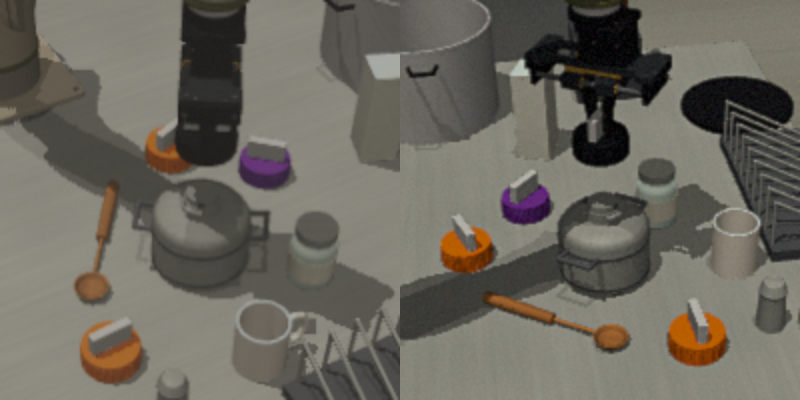

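The pictures show the cap held level in the gripper above the open neck. The can's handles are at scene (332,238) and (390,242), where they were at the start, and the other things have not moved.

```bash
python3 -m crank '[[[0,0,0,0,-1],[0,0,0,0,-1],[0,0,0,0,-1]]]'|grep ee_pos; python3 -c "
from bench import r
print(r.close_job())"
```

```text
ee_pos: [0.5356, 0.0985, 0.2565]
the job is handed in; nothing more can be done
None
```

The cap came off counter-clockwise, after about 93° of turn. I handed the job in with the gripper holding it level and still, its underside about 11 cm above the neck point (roughly 8 cm above the rim), the can standing where it was and the other things undisturbed.

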